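Check the lids of the filling tubs and press home the one that rocks

ROBOT

A 6-joint arm with a two-finger parallel gripper is mounted at the origin on the work surface. World frame = base frame: x ahead of the robot, y to its left, z up, the work surface at z = 0. Lengths are in mm, angles in rad, forces in N, time in s.
With the tool pointing down it reaches from about 350 to 775 mm from the base axis. Payload 7.3 kg.
Tool frame: the origin (TCP) lies at the very end of the fingers, on their centre line; the grasp point (between the pads) lies 19 mm behind it; x points along the fingers, z is the direction in which the jaws open and shut, and the axes are right-handed (so a half turn about x gives the same grasp; the last joint's range is limited). The gripper opens to 92 mm and grips with 3 to 60 N. Pads are 19 mm wide; open, the fingers measure 130 mm over their backs; the gripper's body (75 mm by 190 mm) begins 47 mm behind the grasp point.
Start: joints at [1.082, 0.342, 1.524, -0, 1.275, -0.146], TCP at [176.453, 494.482, 196.441] pointing down, gripper open.
Joint ranges: [-2.53, 2.53], [-0.77, 2.02], [0.04, 2.7], [-1, 4.14], [0.28, 2.66], [-3.11, 3.11]. Speed limits (rad/s): [2.57, 2.57, 3.14, 3.14, 3.14, 3.14].

INTERFACE

Orientations are given as [roll, pitch, yaw] about the fixed x, y, z axes, in that order (R = Rz(yaw) Ry(pitch) Rx(roll)).
In Python, from plant import * gives the robot as it stands.
- The arm moves only by the shell command python3 -m creep 'ROWS'. ROWS is JSON, a list of rows, each an object of numbers: "tx", "ty", "tz": the shift along the tool's x, y, z in cm; "wx", "wy", "wz": the turn, a rotation vector about the tool's x, y, z in rad; "gripper": the closure, from -1 (fully open) to 1 (shut). A call has 1 to 8 rows; each row is the pose to reach, as a shift and turn from the pose commanded when the call began, along the tool's axes at that moment; what a row does not reach only later rows make up. A row lasts 1/12 s, in which the tool goes at most 41.7 mm and 7.16 degrees, less where a joint would pass 70% of its speed; a pose out of reach is approached as far as the arm can. A call with a gripper value outside its range is refused whole. The fingers move at their own pace and stop on an object; the grip force is fixed at half the most. Time passes only in rows, so rows that repeat a pose let the fingers close. It gives the time, the measured TCP pose, the force and the opening at its end, in the units of the state.
- get_obs(): the state, without advancing time (a new reading comes with each control period).
- capture(name): name is "scene" or "top" or "wrist"; returns a dict with "frame" (480x640x3 uint8, red, green, blue), "z_map" (480x640 float32, mm along the optical axis (not along the pixel's ray), 0 where there is no reading), "vertical_fov" (degrees; the focal length in pixels is half the picture's height over the tangent of half this angle, whatever the lens; pixels are square), "cx", "cy" (the principal point, pixels), "xyz" and "rotation" of the camera in the world. Camera axes: x right, y down, z forward; pixel columns grow to the right and rows downward; lengths in mm; the calibration is good to about 2 mm. The wrist camera is an equidistant fisheye: a pixel r from the principal point sees the ray r / f radians off the axis. A picture is of the moment at which its call begins.
- close_job(): hands the job in, once; it reports no verdict.
The state is a dict: "time": time; "joint_positions": joint angles; "dq": joint speeds; "tau": joint torques, N m; "tool_pos": TCP position; "tcp_rot": TCP orientation; "contact_force": force on the tool from outside, world axes, zero at the start; "moment": the same for the moment, N m; "grip_width": finger opening in mm.
Only numpy, scipy, OpenCV 4.12 (cv2) and the standard library are available. Lean on these libraries where they do the work, as an engineer would, in place of code of your own. Each camera call takes 0.05 s, during which the arm holds its last target.

TASK

Before the four filling tubs go into the fridge, check their lids: go along the row from the robot's left to its right and press every lid near its rim with a fingertip to feel whether it rocks. One lid is not fully home and does rock: press that one down until it is fully home and level all round. Only press: do not lift or pick up anything, and leave the tubs and the utensils where they stand.

Things in the scene. Friction and masses are not known exactly. Their poses are not given: they have to be found in the camera images.
- tub_a: a round white plastic tub full of filling, about 0.9 kg, standing loose on the bench; 112 mm across at the rim, rim 95 mm above the bench; origin at the centre of its underside, z up; its lid is lid_a. The four tubs stand in a rough row across the bench, in any order; the robot's left is +y, and neighbours lie 120 mm or more apart in y
- lid_a: red plastic lid of tub_a: flat disc 116 mm across, 8 mm thick. Origin: centre of the disc's underside, z up through the lid; the flat top, where one presses, is 8 mm above the origin. Under the disc a grey plug with a silicone seal, 101 mm across and 10 mm deep, sits in the tub's mouth. All four lids are alike
- tub_b: a round white plastic tub full of filling, about 0.9 kg, standing loose on the bench; 112 mm across at the rim, rim 95 mm above the bench; origin at the centre of its underside, z up; its lid is lid_b. The four tubs stand in a rough row across the bench, in any order; the robot's left is +y, and neighbours lie 120 mm or more apart in y
- lid_b: red lid of tub_b, shaped as lid_a. Of all four lids: fully home, the disc lies flat on the tub's rim (origin 95 mm above the tub's) and does not yield to a finger. One of the four, anywhere in the row, is not home: it stands 4 to 5.5 mm proud and nearly level (within about 1 degree)
- tub_c: a round white plastic tub full of filling, about 0.9 kg, standing loose on the bench; 112 mm across at the rim, rim 95 mm above the bench; origin at the centre of its underside, z up; its lid is lid_c. The four tubs stand in a rough row across the bench, in any order; the robot's left is +y, and neighbours lie 120 mm or more apart in y
- lid_c: red lid of tub_c, shaped as lid_a. Of whichever lid is not home: 1 to 2 N on its top near the rim (about 40 mm off centre) rocks it: the pressed side goes down 3 to 4 mm until it meets the rim, the other side comes up as much, and it stays like that when let go
- tub_d: a round white plastic tub full of filling, about 0.9 kg, standing loose on the bench; 112 mm across at the rim, rim 95 mm above the bench; origin at the centre of its underside, z up; its lid is lid_d. The four tubs stand in a rough row across the bench, in any order; the robot's left is +y, and neighbours lie 120 mm or more apart in y
- lid_d: red lid of tub_d, shaped as lid_a. Of whichever lid is not home: pressing its raised side only rocks it back the other way. A firm push in the middle of its top, 7 to 15 N, moves it down (slowly, it drags) until it lies flat on the rim all round; the seal's friction keeps it wherever it is pushed
- dredger: bystander: aluminium flour dredger, 64 mm across, 85 mm high, origin at the centre of its underside
- scraper: bystander: dough scraper lying flat, steel blade 4.5 mm with a dark wooden back 20 mm thick, 99 x 150 mm, origin at its underside near the middle
- brush: bystander: pastry brush lying flat on the bench, about 200 mm long, lower than 30 mm, origin at its underside near the middle
- cup: bystander: blue mug, 76 mm across, 75 mm high, origin at the centre of its underside
Mind the look-alikes: they are no part of the job. What is shaped like the tub_b but yellow is not meant. What is shaped like the tub_a but green is not meant.

How it is judged:
By the outcome, as a careful person would: the job done as asked, in the order asked, and still so for the second after the job is handed in, with the robot touching nothing.
It also fails if it takes over 51 s, if anything falls off the work surface, if the arm or the gripper's body presses on something with over 40 N, if the wrist force passes 120 N, or if a joint passes its speed limit or range.

## Working session

There is one attempt and no reset: what is moved stays moved. The work goes in short steps, Python scripts to look and compute and a shell command to move; the robot and the scene stay as the last step left them, time stands still between calls to the robot, and variables do not carry over. Pictures are saved under pics/ and viewed, and the job is handed in when it is done.

```bash
mkdir -p pics; ls; python3 - <<'E'
from plant import *
import cv2,numpy as np
o=get_obs();print(o)
for n in ("top","scene"):
    c=capture(n);cv2.imwrite(f"pics/{n}0.png",c["frame"][:,:,::-1]);np.savez(f"{n}0.npz",**c)
    print(n,c["vertical_fov"],c["cx"],c["cy"],c["xyz"],c["rotation"])
E
```

```text
pics
{'time': 0.0, 'joint_positions': array([ 1.08199159e+00,  3.42726602e-01,  1.52502103e+00, -2.26681251e-05,
        1.27537042e+00, -1.45967270e-01]), 'dq': array([ 0.00050218, -0.00076165,  0.00030959,  0.00080811, -0.00220528,
        0.00143965]), 'tau': array([-1.14004513e-03, -4.31237090e+01, -2.44225144e+01,  7.17837154e-02,
        5.57622034e-02, -8.90174761e-05]), 'tool_pos': array([176.24212131, 494.05887695, 195.74157291]), 'tcp_rot': array([ 3.0098345 ,  1.56927077, -2.04538533]), 'contact_force': array([-0.01628044,  0.54107099, -1.19625138]), 'moment': array([ 0.0278104 , -0.04592149, -0.01300786]), 'grip_width': 91.65240235524465}
top 53.7272120530896 320.0850188104745 241.82123948755563 [ 417.77550097   15.57059796 1117.24860865] [-3.017388    0.02146832 -1.54603888]
scene 51.40703389124997 323.6640488714421 235.8941680713697 [1059.20530465 -362.81870401  799.32892342] [-2.40342319 -0.00338652  0.96832525]
```

View pics/top0.png

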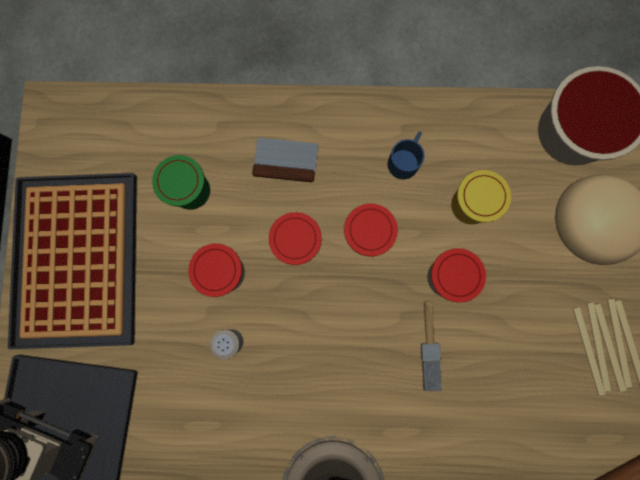

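View pics/scene0.png

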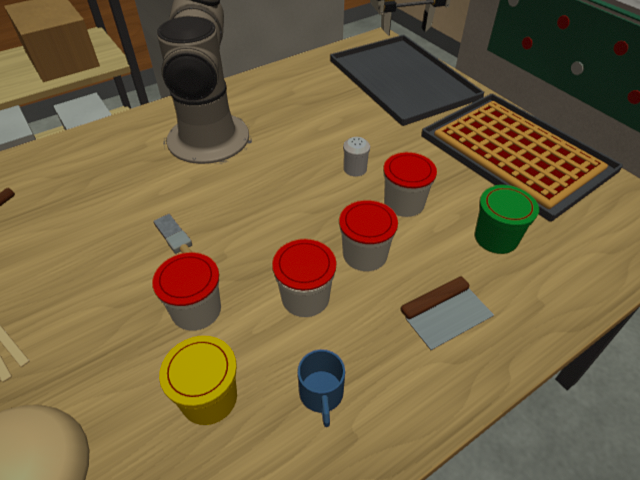

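The top view has four red lids at about (215,270), (295,239), (371,230) and (459,276), with the green and yellow look-alikes at (179,181) and (484,196). In the scene view the left-most lid (+y) is at (410,170) and the right-most at (187,279). Next I'll measure the positions.

```bash
cat > h.py <<'E'
import numpy as np,cv2
from scipy.spatial.transform import Rotation as R
def rot(c): 
    return R.from_euler('xyz',c["rotation"]).as_matrix()
def f(c): return 240/np.tan(np.radians(float(c["vertical_fov"]))/2)
def cast(c,u,v,z):
    d=rot(c)@np.array([(u-c["cx"])/f(c),(v-c["cy"])/f(c),1]); p=c["xyz"]
    return p+d*(z-p[2])/d[2]
def cloud(c):
    v,u=np.mgrid[:480,:640]; z=c["z_map"]
    P=np.stack([(u-c["cx"])/f(c)*z,(v-c["cy"])/f(c)*z,z],-1)
    return P@rot(c).T+c["xyz"]
def lids(c):
    h=cv2.cvtColor(c["frame"],cv2.COLOR_RGB2HSV)
    m=(((h[...,0]<6)|(h[...,0]>174))&(h[...,1]>180)&(h[...,2]>90)).astype(np.uint8)
    m=cv2.morphologyEx(m,cv2.MORPH_CLOSE,np.ones((5,5)))
    cs,_=cv2.findContours(m,0,cv2.CHAIN_APPROX_NONE)
    out=[]
    for k in cs:
        A=cv2.contourArea(k)
        if A<1200 or A>6000: continue
        mm=np.zeros((480,640),np.uint8);cv2.drawContours(mm,[k],-1,1,-1)
        out.append((k,mm))
    return out
E
python3 - <<'E'
from h import *
for n in("top","scene"):
    c=dict(np.load(n+"0.npz"));P=cloud(c)
    bench=P[(c["z_map"]>0)&(abs(P[...,2])<15)&(P[...,0]>250)&(P[...,0]<650)&(abs(P[...,1])<350)]
    print(n,"bench z",np.median(bench[:,2]))
    for k,m in lids(c):
        e=cv2.fitEllipse(k)
        mi=cv2.erode(m,np.ones((7,7)))
        pts=P[(mi>0)&(c["z_map"]>0)]
        A=np.c_[pts[:,:2]-pts[:,:2].mean(0),np.ones(len(pts))]
        s=np.linalg.lstsq(A,pts[:,2],rcond=None)[0]
        w=np.array([cast(c,*q[0],103) for q in k]); 
        cc,rad=cv2.minEnclosingCircle(w[:,:2].astype(np.float32))
        print(np.round(e[0],1),np.round(cast(c,*e[0],103),1),"circ",np.round(cc,1),round(rad,1),"meanxyz",pts.mean(0).round(2),"tilt deg",np.degrees(s[:2]).round(2),len(pts))
E
```

```text
top bench z 0.7385310079557712
[458.1 275. ] [ 479.3 -254.6  103. ] circ [ 479.4 -254.5] 57.2 meanxyz [ 479.2  -254.18  104.3 ] tilt deg [ 0.15 -0.23] 1639
[214.7 269.7] [478.3 265.7 103. ] circ [478.8 265.5] 57.2 meanxyz [478.19 265.52 104.16] tilt deg [ 0.06 -0.1 ] 1563
[294.7 238.2] [550.6  95.6 103. ] circ [550.6  95.9] 56.5 meanxyz [550.51  95.37 104.18] tilt deg [-0.16  0.01] 1517
[370.4 229.6] [572.9 -67.6 103. ] circ [573.4 -67.4] 56.6 meanxyz [572.21 -67.09 108.53] tilt deg [-0.65 -0.23] 1531
scene bench z 0.20307884464455128
[185.3 278.6] [ 485.2 -258.9  103. ] circ [ 483.2 -256.9] 57.9 meanxyz [ 485.78 -258.86  104.04] tilt deg [-0.03 -0.17] 1997
[304.  264.2] [575.3 -70.  103. ] circ [573.3 -68.1] 58.3 meanxyz [578.28 -71.87 107.81] tilt deg [-0.77 -0.26] 1869
[368.4 221.6] [556.6  91.1 103. ] circ [554.4  93.1] 58.3 meanxyz [556.56  90.98 103.37] tilt deg [-0.03 -0.14] 1400
[409.9 169.6] [484.5 260.2 103. ] circ [483.  261.3] 57.4 meanxyz [484.34 260.43 103.04] tilt deg [ 0.18 -0.14] 942
```

The third lid from the left (y≈-68) stands about 4.3 mm proud in both views, so that should be the one that rocks. I'll press all four in order anyway, and work out the moves now.

```bash
cat > go.py <<'E'
from plant import *
from h import *
import sys
L={1:(480.5,263.5),2:(552,94.5),3:(573.5,-68),4:(481,-256)}
def T(): 
    o=get_obs(); return o,R.from_euler('xyz',o["tcp_rot"]).as_matrix()
def to(p):
    o,M=T(); d=M.T@(np.array(p)-o["tool_pos"])/10
    print("t",round(o["time"],2),"pos",o["tool_pos"].round(1),"F",o["contact_force"].round(1),"-> txyz cm",d.round(2))
E
python3 - <<'E'
from go import *
o,M=T();print(M.round(3))
for k in L:
  for s in(-1,1):
    p=np.r_[L[k],130]; q=p+40*s*M[:,1]; print(k,s,q.round(1),np.hypot(*q[:2]).round());to(q)
E
```

```text
[[-0.001 -0.942  0.336]
 [-0.001  0.336  0.942]
 [-1.     0.    -0.001]]
1 -1 [518.2 250.1 130. ] 575.0
t 0.1 pos [176.3 494.1 195.8] F [0.4 1.1 0.6] -> txyz cm [  6.59 -40.41 -11.48]
1 1 [442.8 276.9 130. ] 522.0
t 0.1 pos [176.3 494.1 195.8] F [0.4 1.1 0.6] -> txyz cm [  6.59 -32.41 -11.48]
2 -1 [589.7  81.1 130. ] 595.0
t 0.1 pos [176.3 494.1 195.8] F [0.4 1.1 0.6] -> txyz cm [  6.6  -52.82 -25.  ]
2 1 [514.3 107.9 130. ] 526.0
t 0.1 pos [176.3 494.1 195.8] F [0.4 1.1 0.6] -> txyz cm [  6.6  -44.82 -25.  ]
3 -1 [611.2 -81.4 130. ] 617.0
t 0.1 pos [176.3 494.1 195.8] F [0.4 1.1 0.6] -> txyz cm [  6.62 -60.31 -39.58]
3 1 [535.8 -54.6 130. ] 539.0
t 0.1 pos [176.3 494.1 195.8] F [0.4 1.1 0.6] -> txyz cm [  6.62 -52.31 -39.58]
4 -1 [ 518.7 -269.4  130. ] 584.0
t 0.1 pos [176.3 494.1 195.8] F [0.4 1.1 0.6] -> txyz cm [  6.65 -57.92 -60.39]
4 1 [ 443.3 -242.6  130. ] 505.0
t 0.1 pos [176.3 494.1 195.8] F [0.4 1.1 0.6] -> txyz cm [  6.65 -49.92 -60.39]
```

```bash
python3 -m creep '[{"tx":4,"ty":-32.4,"tz":-11.5,"gripper":1},{"tx":4,"ty":-32.4,"tz":-11.5,"gripper":1},{"tx":4,"ty":-32.4,"tz":-11.5,"gripper":1},{"tx":4,"ty":-32.4,"tz":-11.5,"gripper":1},{"tx":4,"ty":-32.4,"tz":-11.5,"gripper":1},{"tx":4,"ty":-32.4,"tz":-11.5,"gripper":1},{"tx":4,"ty":-32.4,"tz":-11.5,"gripper":1},{"tx":4,"ty":-32.4,"tz":-11.5,"gripper":1}]'
python3 -c "
from go import *
o,M=T();to(np.r_[L[1],112]+40*M[:,1])"
```

```text
t 0.1 pos [176.3 494.1 195.8] F [0.4 1.1 0.6] -> txyz cm [  8.39 -32.41 -11.48]validation failed for argument at $[0]...
```

```bash
python3 -m creep '[{"tx":4,"ty":-32.4,"tz":-11.5,"wx":0,"wy":0,"wz":0,"gripper":1}]'; python3 -m creep --help | head -30
```

```text
time: 0.18
tool_pos: [205.1, 471.4, 191.8]
tcp_rot: [0.764, 1.568, 1.998]
contact_force: [1.0, 0.1, 0.2]
grip_width: 88.5invalid input: not JSON, or not a number
```

```bash
python3 -c "
from go import *
o,M=T();print(M.round(3));to(np.r_[L[1],125]+40*M[:,1])"
```

```text
[[-0.001 -0.944  0.331]
 [ 0.003  0.331  0.944]
 [-1.     0.002  0.002]]
t 0.18 pos [205.1 471.4 191.8] F [1.  0.1 0.2] -> txyz cm [  6.58 -28.88 -10.53]
```

```bash
python3 -m creep '[{"tx":3,"ty":-28.9,"tz":-10.5,"wx":0,"wy":0,"wz":0,"gripper":1},{"tx":3,"ty":-28.9,"tz":-10.5,"wx":0,"wy":0,"wz":0,"gripper":1},{"tx":3,"ty":-28.9,"tz":-10.5,"wx":0,"wy":0,"wz":0,"gripper":1},{"tx":3,"ty":-28.9,"tz":-10.5,"wx":0,"wy":0,"wz":0,"gripper":1},{"tx":5,"ty":-28.9,"tz":-10.5,"wx":0,"wy":0,"wz":0,"gripper":1},{"tx":6,"ty":-28.9,"tz":-10.5,"wx":0,"wy":0,"wz":0,"gripper":1},{"tx":6.6,"ty":-28.9,"tz":-10.5,"wx":0,"wy":0,"wz":0,"gripper":1},{"tx":6.6,"ty":-28.9,"tz":-10.5,"wx":0,"wy":0,"wz":0,"gripper":1}]'
python3 -c "
from go import *
o,M=T();print(M.round(3));to(np.r_[L[1],103]+40*M[:,1])"
```

```text
time: 0.85
tool_pos: [447.3, 269.4, 124.0]
tcp_rot: [2.884, 1.569, -2.173]
contact_force: [0.4, -0.3, 0.8]
grip_width: 36.4
[[-0.001 -0.941  0.338]
 [-0.001  0.338  0.941]
 [-1.     0.    -0.001]]
t 0.85 pos [447.3 269.4 124. ] F [ 0.4 -0.3  0.8] -> txyz cm [2.1  0.68 0.57]
```

```bash
python3 -m creep '[{"tx":0.5,"ty":0.7,"tz":0.5,"wx":0,"wy":0,"wz":0,"gripper":1},{"tx":1,"ty":0.7,"tz":0.5,"wx":0,"wy":0,"wz":0,"gripper":1},{"tx":1.2,"ty":0.7,"tz":0.5,"wx":0,"wy":0,"wz":0,"gripper":1},{"tx":1.2,"ty":0.7,"tz":0.5,"wx":0,"wy":0,"wz":0,"gripper":1},{"tx":1.2,"ty":0.7,"tz":0.5,"wx":0,"wy":0,"wz":0,"gripper":1},{"tx":1.2,"ty":0.7,"tz":0.5,"wx":0,"wy":0,"wz":0,"gripper":1}]'
python3 - <<'E'
from go import *
o,M=T();to(np.r_[L[1],103]+40*M[:,1])
c=capture("wrist");cv2.imwrite("pics/w1.png",c["frame"][:,:,::-1])
E
```

```text
time: 1.35
tool_pos: [440.2, 280.1, 114.2]
tcp_rot: [-0.764, 1.57, 0.465]
contact_force: [0.1, 1.1, 1.0]
grip_width: 0.9
t 1.35 pos [440.2 280.1 114.2] F [0.1 1.1 1. ] -> txyz cm [ 1.12 -0.35 -0.22]
```

View pics/w1.png

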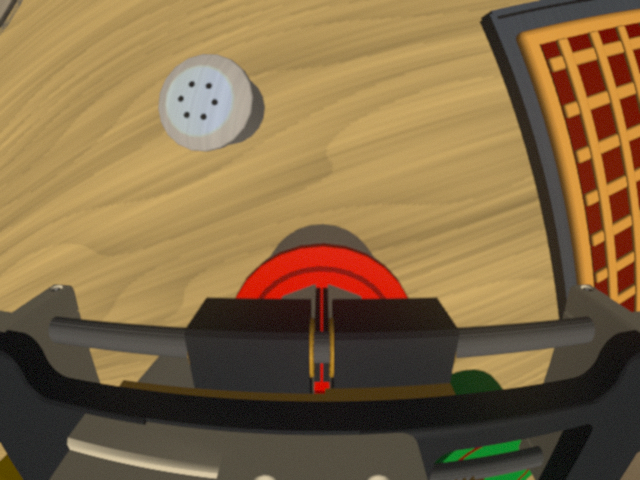

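The shut fingers are centred in front of lid 1, near its robot-side rim (pixel (322,290)), with the dredger well away at (205,105). Now down in small steps.

```bash
python3 -m creep '[{"tx":0.4,"ty":-0.3,"tz":-0.2,"wx":0,"wy":0,"wz":0,"gripper":1},{"tx":0.7,"ty":-0.3,"tz":-0.2,"wx":0,"wy":0,"wz":0,"gripper":1},{"tx":0.9,"ty":-0.3,"tz":-0.2,"wx":0,"wy":0,"wz":0,"gripper":1},{"tx":0.9,"ty":-0.3,"tz":-0.2,"wx":0,"wy":0,"wz":0,"gripper":1}]'
python3 -m creep '[{"tx":0.1,"ty":0,"tz":0,"wx":0,"wy":0,"wz":0,"gripper":1},{"tx":0.1,"ty":0,"tz":0,"wx":0,"wy":0,"wz":0,"gripper":1}]'
python3 -m creep '[{"tx":0.1,"ty":0,"tz":0,"wx":0,"wy":0,"wz":0,"gripper":1},{"tx":0.1,"ty":0,"tz":0,"wx":0,"wy":0,"wz":0,"gripper":1}]'
```

```text
time: 1.73
tool_pos: [442.3, 276.3, 104.0]
tcp_rot: [2.261, 1.57, -2.795]
contact_force: [-0.0, 0.9, 0.0]
grip_width: 0.3
time: 1.9
tool_pos: [442.6, 276.4, 103.5]
tcp_rot: [1.679, 1.571, 2.907]
contact_force: [0.1, 0.8, 1.0]
grip_width: 0.5
time: 2.07
tool_pos: [442.7, 276.5, 102.5]
tcp_rot: [0.645, 1.571, 1.873]
contact_force: [-0.4, -0.1, 0.2]
grip_width: 0.8
```

```bash
python3 -m creep '[{"tx":0.1,"ty":0,"tz":0,"wx":0,"wy":0,"wz":0,"gripper":1},{"tx":0.1,"ty":0,"tz":0,"wx":0,"wy":0,"wz":0,"gripper":1}]'
```

```text
time: 2.23
tool_pos: [442.6, 276.5, 101.5]
tcp_rot: [1.454, 1.571, 2.682]
contact_force: [-0.8, 0.4, 0.0]
grip_width: 0.5
```

```bash
python3 -m creep '[{"tx":0.1,"ty":0,"tz":0,"wx":0,"wy":0,"wz":0,"gripper":1},{"tx":0.1,"ty":0,"tz":0,"wx":0,"wy":0,"wz":0,"gripper":1}]';python3 - <<'E'
from go import *
c=capture("scene");cv2.imwrite("pics/s1.png",cv2.resize(c["frame"][100:280,300:540,::-1],None,fx=3,fy=3,interpolation=2))
c=capture("wrist");cv2.imwrite("pics/w2.png",c["frame"][:,:,::-1])
E
```

```text
time: 2.4
tool_pos: [442.6, 276.4, 100.5]
tcp_rot: [1.891, 1.571, 3.119]
contact_force: [-0.5, -0.3, -0.7]
grip_width: 0.4
```

View pics/s1.png

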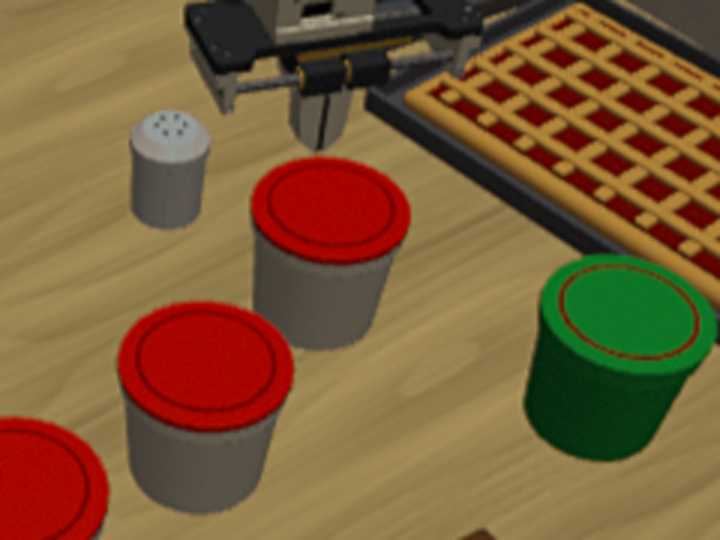

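The scene view shows the fingertips at about (407,149), behind and above the far edge of lid 1 and not on it. I'll find out where the tip really is before moving.

```bash
python3 - <<'E'
from go import *
c=capture("scene");t=capture("top")
for z in(95,100,105,110,120): print(z,cast(c,406.7,149.5,z).round(1))
def proj(c,p):
    q=rot(c).T@(np.array(p)-c["xyz"]);return (q[:2]/q[2]*f(c)+[c["cx"],c["cy"]]).round(1)
print(proj(c,[442.6,276.4,100.5]),proj(t,[442.6,276.4,100.5]))
P=cloud(c)
for v in range(138,158,2): print(v,P[v,405].round(1),P[v,409].round(1))
cv2.imwrite("pics/t2.png",cv2.resize(t["frame"][180:360,100:340,::-1],None,fx=3,fy=3,interpolation=2))
for n,cc in(("top",t),("scene",c)):
  for k,m in lids(cc):
    w=np.array([cast(cc,*q[0],103) for q in k]);print(n,np.round(cv2.minEnclosingCircle(w[:,:2].astype(np.float32))[0],1))
E
```

```text
95 [420.5 308.   95. ]
100 [425.1 303.2 100. ]
105 [429.6 298.5 105. ]
110 [434.1 293.7 110. ]
120 [443.2 284.2 120. ]
[402.7 157.7] [209.2 286.3]
138 [451.9 264.6 164.3] [453.6 274.7 161.1]
140 [451.  266.5 157.8] [456.2 273.  158.3]
142 [450.8 267.5 152. ] [454.4 275.9 150.7]
144 [451.6 267.6 147.3] [455.4 275.8 146.1]
146 [452.9 267.2 142.9] [453.4 278.8 138.3]
148 [451.6 269.5 135.9] [455.5 277.6 134.8]
150 [3.337e+02 3.934e+02 2.000e-01] [336.4 405.1  -3.2]
152 [434.  289.7 104.7] [437.6 298.7 103.1]
154 [436.6 288.1 101.5] [442.1 294.9 102.1]
156 [444.4 280.9 104.3] [446.9 290.8 101.5]
top [ 479.4 -254.4]
top [550.8  95.9]
top [573.4 -67.3]
scene [ 483.1 -257.2]
scene [573.3 -68.1]
scene [555.4  93.3]
scene [483.  261.3]
```

View pics/t2.png

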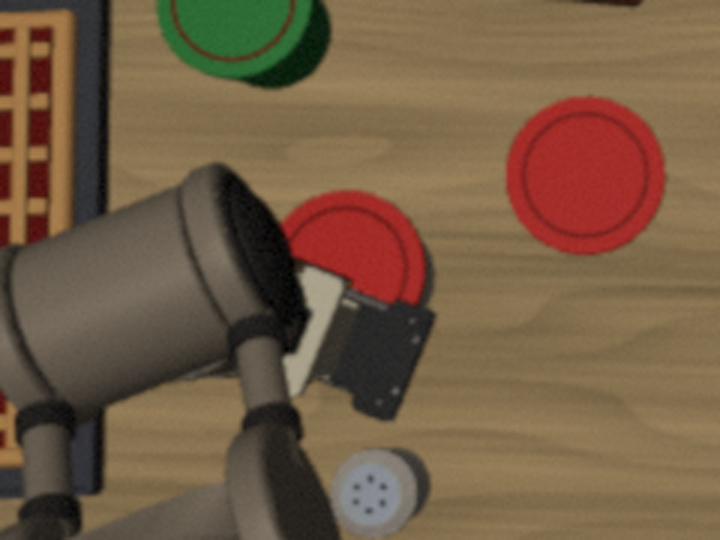

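View pics/w2.png

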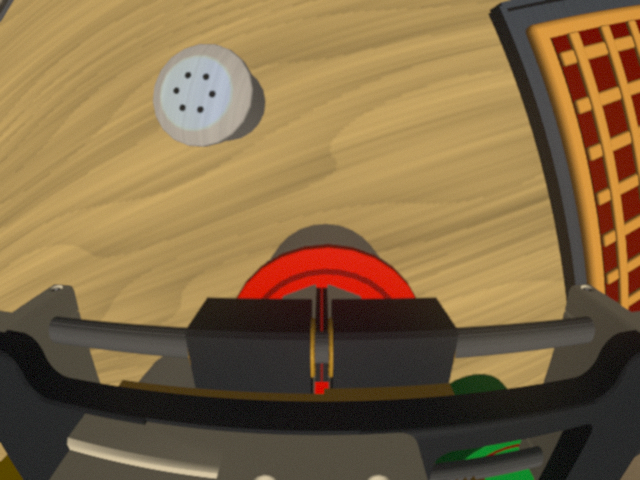

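Depth on the shut fingers ends at z≈130 at (453,275), but the reported TCP is z=100. I'll check the first picture, with the gripper open, for the same gap.

```bash
python3 - <<'E'
from h import *
c=dict(np.load("scene0.npz"));P=cloud(c)
cv2.imwrite("pics/s0crop.png",cv2.resize(c["frame"][0:80,360:480,::-1],None,fx=6,fy=6,interpolation=2))
q=rot(c).T@(np.array([176.3,494.1,195.8])-c["xyz"]);print(q[:2]/q[2]*f(c)+[c["cx"],c["cy"]])
m=(P[...,2]>120)&(np.hypot(P[...,0]-176,P[...,1]-494)<130)&(c["z_map"]>0)
v,u=np.nonzero(m)
for uu in range(380,470,3):
    k=v[u==uu]
    if len(k): print(uu,k.max(),P[k.max(),uu].round())
E
```

```text
[404.05545282  42.21585797]
380 14 [182. 401. 292.]
383 30 [164. 431. 239.]
386 33 [170. 436. 233.]
389 34 [168. 448. 226.]
392 11 [193. 427. 297.]
395 10 [198. 432. 299.]
398 6 [190. 447. 302.]
401 6 [192. 454. 301.]
404 5 [196. 460. 303.]
407 5 [201. 465. 304.]
410 5 [202. 473. 303.]
413 4 [204. 480. 304.]
416 4 [205. 489. 302.]
419 4 [207. 497. 301.]
422 28 [191. 535. 227.]
425 30 [201. 536. 226.]
428 28 [206. 540. 232.]
431 24 [207. 548. 240.]
434 11 [207. 551. 272.]
437 6 [228. 536. 295.]
440 5 [234. 539. 298.]
443 5 [233. 550. 295.]
446 6 [236. 557. 292.]
449 3 [237. 566. 298.]
```

View pics/s0crop.png

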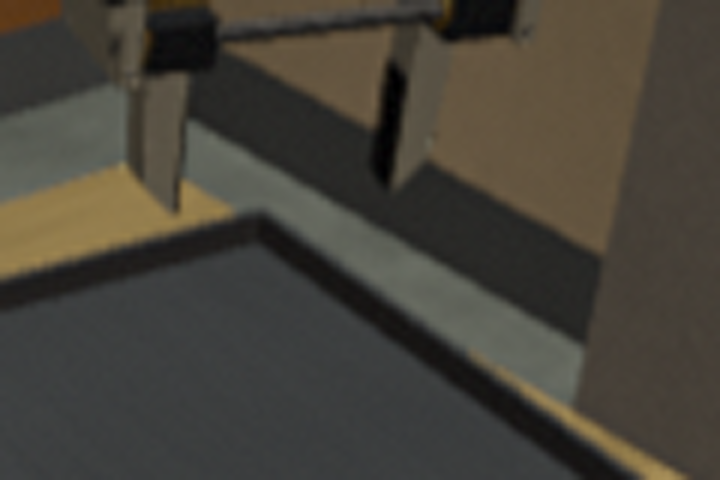

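In the open-gripper picture the tips also sit about 28 mm above the reported TCP, with x and y agreeing. So contact should come near a reported z of 75. I'll go down and watch the force.

```bash
python3 -m creep '[{"tx":0.5,"ty":0,"tz":0,"wx":0,"wy":0,"wz":0,"gripper":1},{"tx":1,"ty":0,"tz":0,"wx":0,"wy":0,"wz":0,"gripper":1},{"tx":1,"ty":0,"tz":0,"wx":0,"wy":0,"wz":0,"gripper":1}]'
python3 -m creep '[{"tx":0.3,"ty":0,"tz":0,"wx":0,"wy":0,"wz":0,"gripper":1},{"tx":0.3,"ty":0,"tz":0,"wx":0,"wy":0,"wz":0,"gripper":1}]'
python3 -m creep '[{"tx":0.2,"ty":0,"tz":0,"wx":0,"wy":0,"wz":0,"gripper":1},{"tx":0.2,"ty":0,"tz":0,"wx":0,"wy":0,"wz":0,"gripper":1}]'
python3 - <<'E'
from go import *
c=capture("scene");cv2.imwrite("pics/s2.png",cv2.resize(c["frame"][100:280,300:540,::-1],None,fx=3,fy=3,interpolation=2))
P=cloud(c)
for v in range(146,166,2): print(v,P[v,405].round(1),P[v,409].round(1))
E
```

```text
time: 2.85
tool_pos: [441.9, 276.2, 89.4]
tcp_rot: [2.28, 1.569, -2.776]
contact_force: [-1.1, -0.2, -0.1]
grip_width: 0.6
time: 3.02
tool_pos: [442.4, 276.3, 87.0]
tcp_rot: [2.279, 1.57, -2.776]
contact_force: [-0.7, -0.2, -0.3]
grip_width: 0.3
time: 3.18
tool_pos: [442.6, 276.4, 85.3]
tcp_rot: [2.255, 1.57, -2.8]
contact_force: [-0.7, -0.3, 0.6]
grip_width: 0.6
146 [452.6 267.6 142.6] [455.7 276.4 140.8]
148 [452.4 268.7 136.7] [453.8 279.4 133. ]
150 [452.6 269.4 131.1] [455.7 278.4 129.2]
152 [450.5 272.5 123.1] [456.3 278.7 124. ]
154 [452.5 271.4 119.4] [442.8 294.1 102.9]
156 [445.1 280.1 105.1] [447.7 290.  102.4]
158 [449.  277.  103.5] [454.6 283.6 104.2]
160 [453.4 273.4 102.5] [459.5 279.4 103.8]
162 [459.4 268.  103.5] [464.7 274.9 103.9]
164 [467.7 260.3 107.1] [468.1 272.2 101.8]
```

View pics/s2.png

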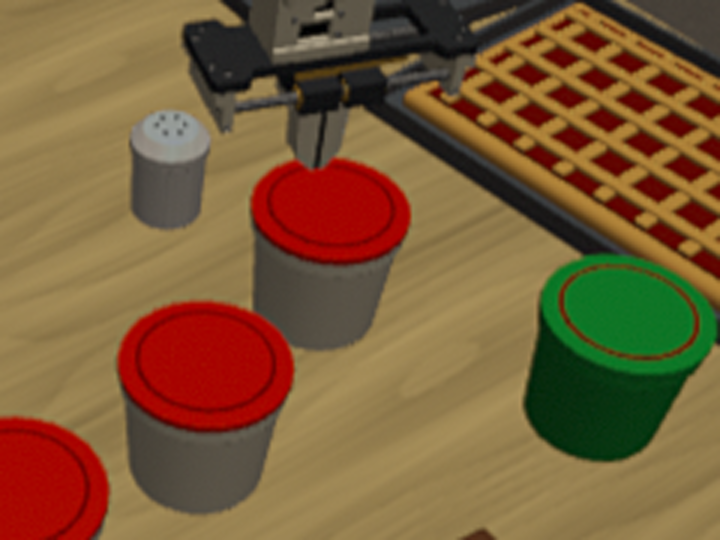

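The tip, at crop pixel (317,168), is still above the lid at z≈117. The TCP reads about 31 mm low, so contact is expected near 72.

```bash
python3 -m creep '[{"tx":0.4,"ty":0,"tz":0,"wx":0,"wy":0,"wz":0,"gripper":1},{"tx":0.8,"ty":0,"tz":0,"wx":0,"wy":0,"wz":0,"gripper":1},{"tx":0.8,"ty":0,"tz":0,"wx":0,"wy":0,"wz":0,"gripper":1}]'
python3 -m creep '[{"tx":0.1,"ty":0,"tz":0,"wx":0,"wy":0,"wz":0,"gripper":1},{"tx":0.2,"ty":0,"tz":0,"wx":0,"wy":0,"wz":0,"gripper":1}]'
```

```text
time: 3.48
tool_pos: [442.2, 276.3, 76.7]
tcp_rot: [2.275, 1.569, -2.78]
contact_force: [-0.8, -0.9, 0.1]
grip_width: 0.5
time: 3.65
tool_pos: [442.7, 276.5, 75.5]
tcp_rot: [-0.281, 1.571, 0.947]
contact_force: [0.1, -0.8, -0.0]
grip_width: 0.4
```

```bash
python3 -m creep '[{"tx":0.1,"ty":0,"tz":0,"wx":0,"wy":0,"wz":0,"gripper":1},{"tx":0.1,"ty":0,"tz":0,"wx":0,"wy":0,"wz":0,"gripper":1}]'
python3 -m creep '[{"tx":0.1,"ty":0,"tz":0,"wx":0,"wy":0,"wz":0,"gripper":1},{"tx":0.1,"ty":0,"tz":0,"wx":0,"wy":0,"wz":0,"gripper":1}]'
```

```text
time: 3.82
tool_pos: [442.6, 276.5, 74.4]
tcp_rot: [2.21, 1.571, -2.845]
contact_force: [0.3, 0.0, 0.6]
grip_width: 0.4
time: 3.98
tool_pos: [442.6, 276.5, 73.5]
tcp_rot: [1.002, 1.571, 2.23]
contact_force: [0.7, 0.8, -0.2]
grip_width: 0.6
```

```bash
python3 -m creep '[{"tx":0.1,"ty":0,"tz":0,"wx":0,"wy":0,"wz":0,"gripper":1},{"tx":0.1,"ty":0,"tz":0,"wx":0,"wy":0,"wz":0,"gripper":1}]'
python3 -m creep '[{"tx":0.1,"ty":0,"tz":0,"wx":0,"wy":0,"wz":0,"gripper":1},{"tx":0.1,"ty":0,"tz":0,"wx":0,"wy":0,"wz":0,"gripper":1}]'
```

```text
time: 4.15
tool_pos: [442.8, 276.6, 72.8]
tcp_rot: [-0.605, 1.57, 0.623]
contact_force: [-0.1, -0.5, 1.2]
grip_width: 0.5
time: 4.32
tool_pos: [442.8, 276.6, 72.5]
tcp_rot: [-0.699, 1.57, 0.529]
contact_force: [-2.6, -1.1, 8.6]
grip_width: 0.5
```

Contact on lid 1 at a reported z of 72.5: 8.6 N and no yield, so it is home. The offset is about 30.3 mm. Lifting and moving on to lid 2.

```bash
python3 -m creep '[{"tx":-1.5,"ty":0,"tz":0,"wx":0,"wy":0,"wz":0,"gripper":1},{"tx":-2.2,"ty":0,"tz":0,"wx":0,"wy":0,"wz":0,"gripper":1}]'
python3 -c "
from go import *
o,M=T();print(M[:,1]);to(np.r_[L[2],95]+40*M[:,1])"
```

```text
time: 4.48
tool_pos: [443.0, 276.6, 94.6]
tcp_rot: [-0.781, 1.57, 0.447]
contact_force: [0.7, 1.1, 1.0]
grip_width: 0.4
[-9.41846741e-01  3.36041893e-01 -7.49847691e-04]
t 4.48 pos [443.  276.6  94.6] F [0.7 1.1 1. ] -> txyz cm [ -0.04 -12.38 -13.49]
```

```bash
python3 -m creep '[{"tx":0,"ty":-12.4,"tz":-13.5,"wx":0,"wy":0,"wz":0,"gripper":1},{"tx":0,"ty":-12.4,"tz":-13.5,"wx":0,"wy":0,"wz":0,"gripper":1},{"tx":0,"ty":-12.4,"tz":-13.5,"wx":0,"wy":0,"wz":0,"gripper":1},{"tx":0,"ty":-12.4,"tz":-13.5,"wx":0,"wy":0,"wz":0,"gripper":1},{"tx":0,"ty":-12.4,"tz":-13.5,"wx":0,"wy":0,"wz":0,"gripper":1},{"tx":0,"ty":-12.4,"tz":-13.5,"wx":0,"wy":0,"wz":0,"gripper":1},{"tx":0,"ty":-12.4,"tz":-13.5,"wx":0,"wy":0,"wz":0,"gripper":1}]'
python3 -c "
from go import *
o,M=T();print(M[:,1]);to(np.r_[L[2],95]+40*M[:,1])
c=capture('scene');cv2.imwrite('pics/s3.png',c['frame'][:,:,::-1])"
```

```text
time: 5.07
tool_pos: [514.3, 106.9, 93.5]
tcp_rot: [0.641, 1.57, 1.866]
contact_force: [-0.9, 0.1, 0.1]
grip_width: 0.7
[-9.40972811e-01  3.38482077e-01  2.29446954e-04]
t 5.07 pos [514.3 106.9  93.5] F [-0.9  0.1  0.1] -> txyz cm [-0.15  0.03  0.11]
```

View pics/s3.png

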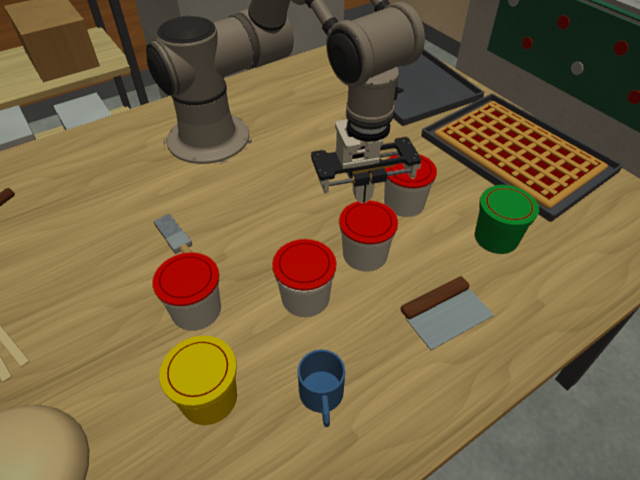

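The fingertips (364,200) are just above lid 2's rim on the robot side, and nothing has been disturbed. Descending on lid 2.

```bash
python3 -m creep '[{"tx":0.5,"ty":0,"tz":0,"wx":0,"wy":0,"wz":0,"gripper":1},{"tx":1.0,"ty":0,"tz":0,"wx":0,"wy":0,"wz":0,"gripper":1},{"tx":1.5,"ty":0,"tz":0,"wx":0,"wy":0,"wz":0,"gripper":1},{"tx":1.7,"ty":0,"tz":0,"wx":0,"wy":0,"wz":0,"gripper":1},{"tx":1.7,"ty":0,"tz":0,"wx":0,"wy":0,"wz":0,"gripper":1}]'
python3 -m creep '[{"tx":0.1,"ty":0,"tz":0,"wx":0,"wy":0,"wz":0,"gripper":1},{"tx":0.1,"ty":0,"tz":0,"wx":0,"wy":0,"wz":0,"gripper":1}]'
python3 -m creep '[{"tx":0.1,"ty":0,"tz":0,"wx":0,"wy":0,"wz":0,"gripper":1},{"tx":0.1,"ty":0,"tz":0,"wx":0,"wy":0,"wz":0,"gripper":1}]'
```

```text
time: 5.53
tool_pos: [513.3, 108.2, 75.7]
tcp_rot: [1.916, 1.569, -3.139]
contact_force: [0.6, -0.3, 0.1]
grip_width: 0.4
time: 5.7
tool_pos: [514.1, 107.8, 75.5]
tcp_rot: [-0.452, 1.571, 0.777]
contact_force: [-0.6, -0.5, -0.3]
grip_width: 0.6
time: 5.87
tool_pos: [514.1, 107.7, 74.6]
tcp_rot: [-0.711, 1.571, 0.517]
contact_force: [0.0, -0.6, -0.7]
grip_width: 0.6
```

```bash
python3 -m creep '[{"tx":0.1,"ty":0,"tz":0,"wx":0,"wy":0,"wz":0,"gripper":1},{"tx":0.1,"ty":0,"tz":0,"wx":0,"wy":0,"wz":0,"gripper":1}]'
```

```text
time: 6.03
tool_pos: [514.1, 107.6, 73.6]
tcp_rot: [-0.034, 1.571, 1.194]
contact_force: [0.6, -0.1, -0.3]
grip_width: 0.5
```

```bash
python3 -m creep '[{"tx":0.1,"ty":0,"tz":0,"wx":0,"wy":0,"wz":0,"gripper":1},{"tx":0.1,"ty":0,"tz":0,"wx":0,"wy":0,"wz":0,"gripper":1}]'
python3 -m creep '[{"tx":0.07,"ty":0,"tz":0,"wx":0,"wy":0,"wz":0,"gripper":1},{"tx":0.07,"ty":0,"tz":0,"wx":0,"wy":0,"wz":0,"gripper":1}]'
```

```text
time: 6.2
tool_pos: [514.2, 107.6, 72.8]
tcp_rot: [-0.912, 1.57, 0.316]
contact_force: [-0.6, -0.7, 0.6]
grip_width: 0.5
time: 6.37
tool_pos: [514.2, 107.7, 72.6]
tcp_rot: [-1.081, 1.57, 0.147]
contact_force: [-1.8, -0.1, 6.9]
grip_width: 0.4
```

Lid 2 is firm as well: 6.9 N at 72.6 with no yield. On to lid 3.

```bash
python3 -m creep '[{"tx":-1.5,"ty":0,"tz":0,"wx":0,"wy":0,"wz":0,"gripper":1},{"tx":-2.5,"ty":0,"tz":0,"wx":0,"wy":0,"wz":0,"gripper":1}]'
python3 -c "
from go import *
o,M=T();print(M[:,1]);to(np.r_[L[3],96]+40*M[:,1])"
```

```text
time: 6.53
tool_pos: [514.1, 107.6, 97.4]
tcp_rot: [1.622, 1.571, 2.85]
contact_force: [0.9, -0.3, 0.2]
grip_width: 0.7
[-9.41796657e-01  3.36182996e-01  2.22877044e-04]
t 6.53 pos [514.1 107.6  97.4] F [ 0.9 -0.3  0.2] -> txyz cm [  0.14  -7.5  -14.54]
```

```bash
python3 -m creep '[{"tx":0,"ty":-7.5,"tz":-14.5,"wx":0,"wy":0,"wz":0,"gripper":1},{"tx":0,"ty":-7.5,"tz":-14.5,"wx":0,"wy":0,"wz":0,"gripper":1},{"tx":0,"ty":-7.5,"tz":-14.5,"wx":0,"wy":0,"wz":0,"gripper":1},{"tx":0,"ty":-7.5,"tz":-14.5,"wx":0,"wy":0,"wz":0,"gripper":1},{"tx":0,"ty":-7.5,"tz":-14.5,"wx":0,"wy":0,"wz":0,"gripper":1},{"tx":0.5,"ty":-7.5,"tz":-14.5,"wx":0,"wy":0,"wz":0,"gripper":1},{"tx":1,"ty":-7.5,"tz":-14.5,"wx":0,"wy":0,"wz":0,"gripper":1},{"tx":1,"ty":-7.5,"tz":-14.5,"wx":0,"wy":0,"wz":0,"gripper":1}]'
python3 -c "
from go import *
o,M=T();print(M[:,1]);to(np.r_[L[3],77]+40*M[:,1])"
```

```text
time: 7.2
tool_pos: [534.9, -52.7, 85.6]
tcp_rot: [1.52, 1.568, 2.749]
contact_force: [0.5, 0.2, -0.1]
grip_width: 0.6
[-0.9422153   0.33499854  0.00251159]
t 7.2 pos [534.9 -52.7  85.6] F [ 0.5  0.2 -0.1] -> txyz cm [ 0.85 -0.15 -0.15]
```

```bash
python3 -m creep '[{"tx":0.3,"ty":-0.1,"tz":-0.1,"wx":0,"wy":0,"wz":0,"gripper":1},{"tx":0.6,"ty":-0.1,"tz":-0.1,"wx":0,"wy":0,"wz":0,"gripper":1},{"tx":0.7,"ty":-0.1,"tz":-0.1,"wx":0,"wy":0,"wz":0,"gripper":1},{"tx":0.7,"ty":-0.1,"tz":-0.1,"wx":0,"wy":0,"wz":0,"gripper":1}]'
python3 -m creep '[{"tx":0.1,"ty":0,"tz":0,"wx":0,"wy":0,"wz":0,"gripper":1},{"tx":0.1,"ty":0,"tz":0,"wx":0,"wy":0,"wz":0,"gripper":1}]'
python3 -m creep '[{"tx":0.05,"ty":0,"tz":0,"wx":0,"wy":0,"wz":0,"gripper":1},{"tx":0.1,"ty":0,"tz":0,"wx":0,"wy":0,"wz":0,"gripper":1}]'
```

```text
time: 7.53
tool_pos: [536.4, -54.7, 79.6]
tcp_rot: [1.471, 1.57, 2.7]
contact_force: [0.5, -0.2, 0.2]
grip_width: 0.7
time: 7.7
tool_pos: [536.6, -55.2, 78.8]
tcp_rot: [-0.039, 1.571, 1.189]
contact_force: [0.0, 0.3, -0.1]
grip_width: 0.4
time: 7.87
tool_pos: [536.7, -55.4, 78.0]
tcp_rot: [-1.259, 1.57, -0.031]
contact_force: [1.0, 1.2, 0.1]
grip_width: 0.3
```

```bash
python3 -m creep '[{"tx":0.05,"ty":0,"tz":0,"wx":0,"wy":0,"wz":0,"gripper":1},{"tx":0.1,"ty":0,"tz":0,"wx":0,"wy":0,"wz":0,"gripper":1}]'
python3 -m creep '[{"tx":0.05,"ty":0,"tz":0,"wx":0,"wy":0,"wz":0,"gripper":1},{"tx":0.1,"ty":0,"tz":0,"wx":0,"wy":0,"wz":0,"gripper":1}]'
```

```text
time: 8.03
tool_pos: [536.5, -55.4, 77.0]
tcp_rot: [0.834, 1.571, 2.062]
contact_force: [-1.4, 0.6, 2.1]
grip_width: 0.3
time: 8.2
tool_pos: [536.4, -55.3, 75.9]
tcp_rot: [1.395, 1.57, 2.623]
contact_force: [-1.0, -0.8, 2.2]
grip_width: 0.6
```

Lid 3 yields at about 2 N, so it rocks. Following it down to the rim.

```bash
python3 -m creep '[{"tx":0.05,"ty":0,"tz":0,"wx":0,"wy":0,"wz":0,"gripper":1},{"tx":0.1,"ty":0,"tz":0,"wx":0,"wy":0,"wz":0,"gripper":1}]'
python3 -m creep '[{"tx":0.05,"ty":0,"tz":0,"wx":0,"wy":0,"wz":0,"gripper":1},{"tx":0.05,"ty":0,"tz":0,"wx":0,"wy":0,"wz":0,"gripper":1}]'
```

```text
time: 8.37
tool_pos: [536.5, -55.4, 74.9]
tcp_rot: [1.193, 1.571, 2.421]
contact_force: [-3.0, 0.6, 2.5]
grip_width: 0.4
time: 8.53
tool_pos: [536.5, -55.4, 74.5]
tcp_rot: [1.146, 1.571, 2.374]
contact_force: [-3.1, 0.2, 3.0]
grip_width: 0.1
```

```bash
python3 -m creep '[{"tx":0.05,"ty":0,"tz":0,"wx":0,"wy":0,"wz":0,"gripper":1},{"tx":0.05,"ty":0,"tz":0,"wx":0,"wy":0,"wz":0,"gripper":1}]'
```

```text
time: 8.7
tool_pos: [536.6, -55.4, 74.3]
tcp_rot: [-1.094, 1.571, 0.134]
contact_force: [-4.2, 0.7, 6.5]
grip_width: 0.4
```

Lid 3's pressed side went down about 3 mm and then met the rim, with force rising to 6.5 N. Lifting and going to lid 4.

```bash
python3 -m creep '[{"tx":-1.5,"ty":0,"tz":0,"wx":0,"wy":0,"wz":0,"gripper":1},{"tx":-2.5,"ty":0,"tz":0,"wx":0,"wy":0,"wz":0,"gripper":1}]'
python3 - <<'E'
from go import *
o,M=T();print(M[:,1]);to(np.r_[L[4],96]+40*M[:,1])
E
```

```text
time: 8.87
tool_pos: [536.8, -55.5, 99.3]
tcp_rot: [-1.34, 1.57, -0.112]
contact_force: [0.4, -1.6, 1.0]
grip_width: 0.1
[-9.41791960e-01  3.36196087e-01 -3.07382238e-04]
t 8.87 pos [536.8 -55.5  99.3] F [ 0.4 -1.6  1. ] -> txyz cm [  0.33   2.52 -20.76]
```

```bash
python3 -m creep '[{"tx":0,"ty":2.5,"tz":-20.8,"wx":0,"wy":0,"wz":0,"gripper":1},{"tx":0,"ty":2.5,"tz":-20.8,"wx":0,"wy":0,"wz":0,"gripper":1},{"tx":0,"ty":2.5,"tz":-20.8,"wx":0,"wy":0,"wz":0,"gripper":1},{"tx":0,"ty":2.5,"tz":-20.8,"wx":0,"wy":0,"wz":0,"gripper":1},{"tx":0,"ty":2.5,"tz":-20.8,"wx":0,"wy":0,"wz":0,"gripper":1},{"tx":0,"ty":2.5,"tz":-20.8,"wx":0,"wy":0,"wz":0,"gripper":1},{"tx":0.5,"ty":2.5,"tz":-20.8,"wx":0,"wy":0,"wz":0,"gripper":1},{"tx":1,"ty":2.5,"tz":-20.8,"wx":0,"wy":0,"wz":0,"gripper":1}]'
python3 - <<'E'
from go import *
o,M=T();print(M[:,1]);to(np.r_[L[4],75]+40*M[:,1])
for n in("top","scene"):
    c=capture(n);P=cloud(c);cv2.imwrite(f"pics/{n}5.png",c["frame"][:,:,::-1])
    for k,m in lids(c):
        mi=cv2.erode(m,np.ones((7,7)));pts=P[(mi>0)&(c["z_map"]>0)]
        A=np.c_[pts[:,:2]-pts[:,:2].mean(0),np.ones(len(pts))]
        s=np.linalg.lstsq(A,pts[:,2],rcond=None)[0]
        print(n,pts.mean(0).round(1),"tilt",np.degrees(s[:2]).round(2))
E
```

```text
time: 9.53
tool_pos: [443.5, -242.9, 88.8]
tcp_rot: [-1.417, 1.57, -0.19]
contact_force: [0.5, 0.4, -0.9]
grip_width: 0.8
[-0.94143731  0.33718622 -0.00111328]
t 9.53 pos [ 443.5 -242.9   88.8] F [ 0.5  0.4 -0.9] -> txyz cm [1.38 0.03 0.04]
top [478.  265.4 104.1] tilt [ 0.33 -0.13]
top [550.7  95.5 104.3] tilt [ 0.3  -0.02]
top [571.5 -66.8 108.3] tilt [ 4.37 -2.14]
scene [ 487.6 -259.5  104. ] tilt [-0.2  -0.21]
scene [578.  -71.9 108.4] tilt [ 4.22 -2.35]
scene [556.7  90.8 103.4] tilt [ 0.25 -0.25]
scene [484.6 260.  103. ] tilt [ 0.16 -0.28]
```

View pics/scene5.png

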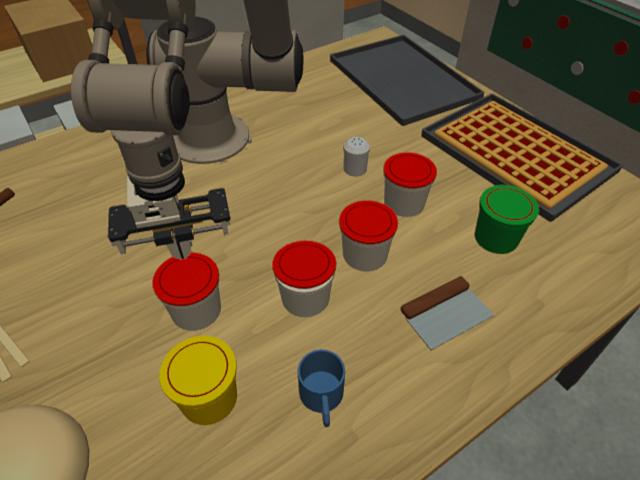

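Lid 3, at (304,265), now tilts about 4.8°, its far side showing a gap at (310,288). The other lids are level, and the fingers are above lid 4's rim at (182,258). Pressing lid 4.

```bash
python3 -m creep '[{"tx":0.5,"ty":0,"tz":0,"wx":0,"wy":0,"wz":0,"gripper":1},{"tx":0.9,"ty":0,"tz":0,"wx":0,"wy":0,"wz":0,"gripper":1},{"tx":1.2,"ty":0,"tz":0,"wx":0,"wy":0,"wz":0,"gripper":1},{"tx":1.2,"ty":0,"tz":0,"wx":0,"wy":0,"wz":0,"gripper":1}]'
python3 -m creep '[{"tx":0.1,"ty":0,"tz":0,"wx":0,"wy":0,"wz":0,"gripper":1},{"tx":0.1,"ty":0,"tz":0,"wx":0,"wy":0,"wz":0,"gripper":1}]'
python3 -m creep '[{"tx":0.1,"ty":0,"tz":0,"wx":0,"wy":0,"wz":0,"gripper":1},{"tx":0.1,"ty":0,"tz":0,"wx":0,"wy":0,"wz":0,"gripper":1}]'
```

```text
time: 9.97
tool_pos: [443.0, -242.0, 76.0]
tcp_rot: [1.192, 1.569, 2.421]
contact_force: [-0.6, 0.3, -0.5]
grip_width: 0.2
time: 10.13
tool_pos: [443.2, -242.7, 75.8]
tcp_rot: [0.761, 1.571, 1.989]
contact_force: [-0.2, -0.1, -0.4]
grip_width: 0.6
time: 10.3
tool_pos: [443.2, -242.9, 74.9]
tcp_rot: [-1.301, 1.571, -0.073]
contact_force: [0.1, 0.0, -0.1]
grip_width: 0.1
```

```bash
python3 -m creep '[{"tx":0.1,"ty":0,"tz":0,"wx":0,"wy":0,"wz":0,"gripper":1},{"tx":0.1,"ty":0,"tz":0,"wx":0,"wy":0,"wz":0,"gripper":1}]'
python3 -m creep '[{"tx":0.1,"ty":0,"tz":0,"wx":0,"wy":0,"wz":0,"gripper":1},{"tx":0.1,"ty":0,"tz":0,"wx":0,"wy":0,"wz":0,"gripper":1}]'
python3 -m creep '[{"tx":0.05,"ty":0,"tz":0,"wx":0,"wy":0,"wz":0,"gripper":1},{"tx":0.05,"ty":0,"tz":0,"wx":0,"wy":0,"wz":0,"gripper":1}]'
```

```text
time: 10.47
tool_pos: [443.1, -242.9, 73.8]
tcp_rot: [-0.616, 1.571, 0.612]
contact_force: [0.4, 1.1, 0.3]
grip_width: 0.4
time: 10.63
tool_pos: [443.2, -243.0, 72.9]
tcp_rot: [-1.707, 1.57, -0.479]
contact_force: [-0.2, -1.4, -0.3]
grip_width: 0.6
time: 10.8
tool_pos: [443.2, -243.0, 72.7]
tcp_rot: [-1.912, 1.57, -0.684]
contact_force: [-0.6, 0.4, 5.0]
grip_width: 0.3
```

Lid 4 is firm: 5 N at 72.7. Back to the middle of lid 3.

```bash
python3 -m creep '[{"tx":-1.5,"ty":0,"tz":0,"wx":0,"wy":0,"wz":0,"gripper":1},{"tx":-2.5,"ty":0,"tz":0,"wx":0,"wy":0,"wz":0,"gripper":1}]'
python3 - <<'E'
from go import *
to(np.r_[L[3],97])
E
```

```text
time: 10.97
tool_pos: [443.1, -242.8, 97.8]
tcp_rot: [0.897, 1.57, 2.125]
contact_force: [0.6, -0.2, -0.4]
grip_width: 0.2
t 10.97 pos [ 443.1 -242.8   97.8] F [ 0.6 -0.2 -0.4] -> txyz cm [ 0.09 -6.4  20.85]
```

```bash
python3 -m creep '[{"tx":0,"ty":-6.4,"tz":20.9,"wx":0,"wy":0,"wz":0,"gripper":1},{"tx":0,"ty":-6.4,"tz":20.9,"wx":0,"wy":0,"wz":0,"gripper":1},{"tx":0,"ty":-6.4,"tz":20.9,"wx":0,"wy":0,"wz":0,"gripper":1},{"tx":0,"ty":-6.4,"tz":20.9,"wx":0,"wy":0,"wz":0,"gripper":1},{"tx":0,"ty":-6.4,"tz":20.9,"wx":0,"wy":0,"wz":0,"gripper":1},{"tx":0,"ty":-6.4,"tz":20.9,"wx":0,"wy":0,"wz":0,"gripper":1},{"tx":0.5,"ty":-6.4,"tz":20.9,"wx":0,"wy":0,"wz":0,"gripper":1},{"tx":1,"ty":-6.4,"tz":20.9,"wx":0,"wy":0,"wz":0,"gripper":1}]'
python3 - <<'E'
from go import *
to(np.r_[L[3],78])
E
```

```text
time: 11.63
tool_pos: [573.5, -67.5, 87.1]
tcp_rot: [-2.718, 1.57, -1.488]
contact_force: [-0.2, 0.8, -0.2]
grip_width: 0.6
t 11.63 pos [573.5 -67.5  87.1] F [-0.2  0.8 -0.2] -> txyz cm [ 0.91 -0.01 -0.05]
```

```bash
python3 -m creep '[{"tx":0.4,"ty":0,"tz":0,"wx":0,"wy":0,"wz":0,"gripper":1},{"tx":0.8,"ty":0,"tz":0,"wx":0,"wy":0,"wz":0,"gripper":1},{"tx":0.8,"ty":0,"tz":0,"wx":0,"wy":0,"wz":0,"gripper":1}]'
python3 -m creep '[{"tx":0.05,"ty":0,"tz":0,"wx":0,"wy":0,"wz":0,"gripper":1},{"tx":0.1,"ty":0,"tz":0,"wx":0,"wy":0,"wz":0,"gripper":1},{"tx":0.1,"ty":0,"tz":0,"wx":0,"wy":0,"wz":0,"gripper":1}]'
python3 -m creep '[{"tx":0.05,"ty":0,"tz":0,"wx":0,"wy":0,"wz":0,"gripper":1},{"tx":0.1,"ty":0,"tz":0,"wx":0,"wy":0,"wz":0,"gripper":1},{"tx":0.1,"ty":0,"tz":0,"wx":0,"wy":0,"wz":0,"gripper":1}]'
```

```text
time: 11.88
tool_pos: [572.5, -68.9, 78.4]
tcp_rot: [1.723, 1.569, 2.949]
contact_force: [-0.7, -0.9, 0.0]
grip_width: 0.7
time: 12.13
tool_pos: [573.6, -68.1, 78.5]
tcp_rot: [-1.153, 1.571, 0.075]
contact_force: [-0.2, 0.2, -0.6]
grip_width: 0.5
time: 12.38
tool_pos: [573.9, -67.8, 77.9]
tcp_rot: [-1.734, 1.57, -0.505]
contact_force: [-0.7, -0.5, 2.9]
grip_width: 0.5
```

```bash
python3 -m creep '[{"tx":0.05,"ty":0,"tz":0,"wx":0,"wy":0,"wz":0,"gripper":1},{"tx":0.05,"ty":0,"tz":0,"wx":0,"wy":0,"wz":0,"gripper":1},{"tx":0.1,"ty":0,"tz":0,"wx":0,"wy":0,"wz":0,"gripper":1},{"tx":0.1,"ty":0,"tz":0,"wx":0,"wy":0,"wz":0,"gripper":1}]'
python3 -m creep '[{"tx":0.05,"ty":0,"tz":0,"wx":0,"wy":0,"wz":0,"gripper":1},{"tx":0.05,"ty":0,"tz":0,"wx":0,"wy":0,"wz":0,"gripper":1},{"tx":0.1,"ty":0,"tz":0,"wx":0,"wy":0,"wz":0,"gripper":1},{"tx":0.1,"ty":0,"tz":0,"wx":0,"wy":0,"wz":0,"gripper":1}]'
```

```text
time: 12.72
tool_pos: [574.3, -68.0, 77.0]
tcp_rot: [-1.63, 1.569, -0.402]
contact_force: [0.2, -2.1, 5.5]
grip_width: 0.6
time: 13.05
tool_pos: [574.4, -68.0, 76.1]
tcp_rot: [-1.631, 1.569, -0.403]
contact_force: [-0.3, -1.5, 5.2]
grip_width: 0.5
```

```bash
python3 -m creep '[{"tx":0.05,"ty":0,"tz":0,"wx":0,"wy":0,"wz":0,"gripper":1},{"tx":0.05,"ty":0,"tz":0,"wx":0,"wy":0,"wz":0,"gripper":1},{"tx":0.1,"ty":0,"tz":0,"wx":0,"wy":0,"wz":0,"gripper":1},{"tx":0.1,"ty":0,"tz":0,"wx":0,"wy":0,"wz":0,"gripper":1}]'
python3 -m creep '[{"tx":0.05,"ty":0,"tz":0,"wx":0,"wy":0,"wz":0,"gripper":1},{"tx":0.05,"ty":0,"tz":0,"wx":0,"wy":0,"wz":0,"gripper":1},{"tx":0.05,"ty":0,"tz":0,"wx":0,"wy":0,"wz":0,"gripper":1}]'
```

```text
time: 13.38
tool_pos: [574.4, -68.0, 75.1]
tcp_rot: [-1.612, 1.569, -0.384]
contact_force: [0.7, -1.7, 5.7]
grip_width: 0.5
time: 13.63
tool_pos: [574.5, -68.0, 74.6]
tcp_rot: [-1.609, 1.568, -0.381]
contact_force: [0.1, -2.1, 4.7]
grip_width: 0.2
```

```bash
python3 -m creep '[{"tx":0.05,"ty":0,"tz":0,"wx":0,"wy":0,"wz":0,"gripper":1},{"tx":0.05,"ty":0,"tz":0,"wx":0,"wy":0,"wz":0,"gripper":1},{"tx":0.1,"ty":0,"tz":0,"wx":0,"wy":0,"wz":0,"gripper":1},{"tx":0.1,"ty":0,"tz":0,"wx":0,"wy":0,"wz":0,"gripper":1}]'
python3 -m creep '[{"tx":0.05,"ty":0,"tz":0,"wx":0,"wy":0,"wz":0,"gripper":1},{"tx":0.05,"ty":0,"tz":0,"wx":0,"wy":0,"wz":0,"gripper":1},{"tx":0.05,"ty":0,"tz":0,"wx":0,"wy":0,"wz":0,"gripper":1}]'
python3 -m creep '[{"tx":0.05,"ty":0,"tz":0,"wx":0,"wy":0,"wz":0,"gripper":1},{"tx":0.05,"ty":0,"tz":0,"wx":0,"wy":0,"wz":0,"gripper":1},{"tx":0.05,"ty":0,"tz":0,"wx":0,"wy":0,"wz":0,"gripper":1}]'
```

```text
time: 13.97
tool_pos: [574.7, -68.1, 73.7]
tcp_rot: [-1.603, 1.568, -0.375]
contact_force: [0.6, -2.5, 4.8]
grip_width: 0.2
time: 14.22
tool_pos: [574.8, -68.2, 73.3]
tcp_rot: [-1.616, 1.568, -0.388]
contact_force: [0.5, -2.2, 6.3]
grip_width: 0.7
time: 14.47
tool_pos: [574.8, -68.3, 72.9]
tcp_rot: [-1.63, 1.568, -0.402]
contact_force: [0.6, -2.4, 6.2]
grip_width: 0.5
```

```bash
python3 -m creep '[{"tx":0.05,"ty":0,"tz":0,"wx":0,"wy":0,"wz":0,"gripper":1},{"tx":0.05,"ty":0,"tz":0,"wx":0,"wy":0,"wz":0,"gripper":1},{"tx":0.05,"ty":0,"tz":0,"wx":0,"wy":0,"wz":0,"gripper":1}]'
python3 -m creep '[{"tx":0.05,"ty":0,"tz":0,"wx":0,"wy":0,"wz":0,"gripper":1},{"tx":0.05,"ty":0,"tz":0,"wx":0,"wy":0,"wz":0,"gripper":1},{"tx":0.05,"ty":0,"tz":0,"wx":0,"wy":0,"wz":0,"gripper":1}]'
```

```text
time: 14.72
tool_pos: [574.8, -68.3, 72.7]
tcp_rot: [-1.641, 1.567, -0.413]
contact_force: [-0.6, -2.6, 8.8]
grip_width: 0.2
time: 14.97
tool_pos: [574.9, -68.3, 72.6]
tcp_rot: [-1.623, 1.567, -0.395]
contact_force: [-1.2, -2.8, 12.1]
grip_width: 0.7
```

```bash
python3 -m creep '[{"tx":0.05,"ty":0,"tz":0,"wx":0,"wy":0,"wz":0,"gripper":1},{"tx":0.1,"ty":0,"tz":0,"wx":0,"wy":0,"wz":0,"gripper":1},{"tx":0.1,"ty":0,"tz":0,"wx":0,"wy":0,"wz":0,"gripper":1},{"tx":0.1,"ty":0,"tz":0,"wx":0,"wy":0,"wz":0,"gripper":1},{"tx":0.1,"ty":0,"tz":0,"wx":0,"wy":0,"wz":0,"gripper":1},{"tx":0.1,"ty":0,"tz":0,"wx":0,"wy":0,"wz":0,"gripper":1}]'
```

```text
time: 15.47
tool_pos: [575.0, -68.3, 72.5]
tcp_rot: [-1.62, 1.566, -0.392]
contact_force: [-3.9, -2.6, 16.7]
grip_width: 0.4
```

It is on the rim: force climbs to 16.7 N with no more travel. I'll lift clear, swing toward the robot's right and look.

```bash
python3 -m creep '[{"tx":-1,"ty":0,"tz":0,"wx":0,"wy":0,"wz":0,"gripper":1},{"tx":-5,"ty":0,"tz":0,"wx":0,"wy":0,"wz":0,"gripper":1},{"tx":-8,"ty":0,"tz":0,"wx":0,"wy":0,"wz":0,"gripper":1},{"tx":-8,"ty":12,"tz":0,"wx":0,"wy":0,"wz":0,"gripper":1},{"tx":-8,"ty":12,"tz":0,"wx":0,"wy":0,"wz":0,"gripper":1},{"tx":-8,"ty":16,"tz":0,"wx":0,"wy":0,"wz":0,"gripper":1},{"tx":-8,"ty":16,"tz":0,"wx":0,"wy":0,"wz":0,"gripper":1},{"tx":-8,"ty":16,"tz":0,"wx":0,"wy":0,"wz":0,"gripper":1}]'
python3 - <<'E'
from go import *
for n in("top","scene"):
    c=capture(n);P=cloud(c);cv2.imwrite(f"pics/{n}6.png",c["frame"][:,:,::-1])
    for k,m in lids(c):
        mi=cv2.erode(m,np.ones((7,7)));pts=P[(mi>0)&(c["z_map"]>0)]
        A=np.c_[pts[:,:2]-pts[:,:2].mean(0),np.ones(len(pts))]
        s=np.linalg.lstsq(A,pts[:,2],rcond=None)[0]
        w=np.array([cast(c,*q[0],103) for q in k])
        print(n,pts.mean(0).round(2),"tilt",np.degrees(s[:2]).round(2),np.round(cv2.minEnclosingCircle(w[:,:2].astype(np.float32))[0],1))
E
```

```text
time: 16.13
tool_pos: [415.7, -11.0, 149.0]
tcp_rot: [1.59, 1.563, 2.819]
contact_force: [-0.1, -0.1, -0.4]
grip_width: 0.4
top [ 479.07 -254.15  104.32] tilt [ 0.36 -0.06] [ 479.4 -254.4]
top [478.2  265.41 104.14] tilt [ 0.29 -0.11] [478.6 265.6]
top [550.54  95.53 104.16] tilt [ 0.38 -0.24] [550.6  95.8]
top [572.04 -67.1  103.88] tilt [ 0.03 -0.2 ] [572.7 -66.9]
scene [ 485.94 -258.87  104.02] tilt [ 0.14 -0.04] [ 483.4 -258.2]
scene [578.28 -71.97 103.28] tilt [-0.09 -0.12] [576.6 -70.6]
scene [556.64  90.87 103.36] tilt [ 0.15 -0.27] [555.4  92.9]
scene [484.36 260.34 103.1 ] tilt [ 0.14 -0.1 ] [483.4 261.5]
```

View pics/scene6.png

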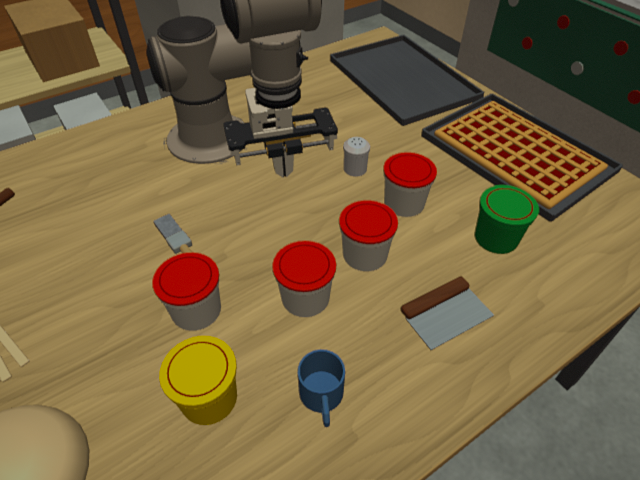

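View pics/top6.png

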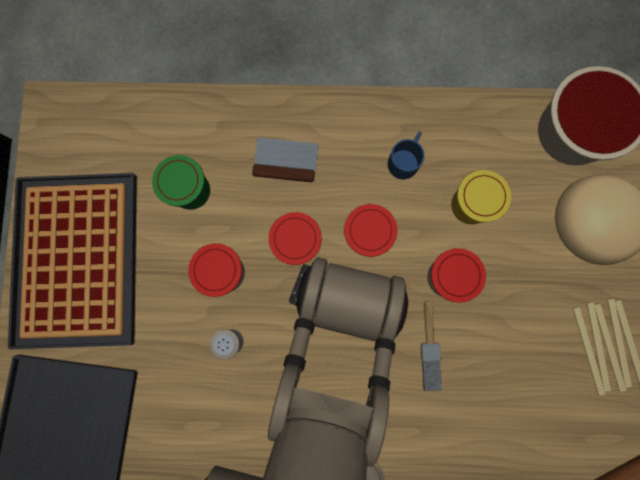

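All four lids are level and at the same height. Lid 3, at (371,230) in top and (304,265) in scene, shows no gap. The tubs and utensils are where they started, and the arm is clear. Handing in.

```bash
python3 -m creep '[{"tx":0,"ty":0,"tz":0,"wx":0,"wy":0,"wz":0,"gripper":1},{"tx":0,"ty":0,"tz":0,"wx":0,"wy":0,"wz":0,"gripper":1}]'; python3 -c "
from plant import *
print(close_job())"
```

```text
time: 16.4
tool_pos: [424.2, -14.1, 150.0]
tcp_rot: [-1.259, 1.57, -0.031]
contact_force: [-0.0, -0.1, -0.6]
grip_width: 0.6
the job is handed in; nothing more can be done
None
```

I pressed all four lids near the rim from left to right. The third one rocked, and it is now fully home and level. I handed the job in at 16.4 s.

- **Firm lids:** lids 1, 2 and 4 did not yield, at 8.6, 6.9 and 5.0 N.
- **Rocking lid:** lid 3 (y≈-68 mm) gave way at about 2 N, its pressed side went down about 3 mm, and it tilted nearly 5°. After checking lid 4, I pressed lid 3 in the middle until it stopped on the rim. It moved at 5–6 N and took 16.7 N with no further travel.
- **Last checks:** both cameras show lid 3 within 0.4 mm of the mean height of the other lids and within about 0.2° of level. The tubs' lids stayed within about 3 mm of where they began (camera error is about 2 mm), and nothing else in the pictures looks moved. The arm is clear of everything.

**Disagreements:**
- The fingertips sat about 30 mm above the reported tool position, although it is described as the very end of the fingers. I found each contact by force instead.
- Lid 3 moved down at slightly under the stated 7–15 N.

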